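# Lamp tester: click the selector to step four and start the test

### The arm

A 6-joint arm with a two-finger parallel gripper is mounted at the origin on the work surface. World frame = base frame: x ahead of the robot, y to its left, z up, the work surface at z = 0. Lengths are in m, angles in rad, forces in N, time in s.
With the tool pointing down it reaches from about 0.375 to 0.9 m from the base axis. Payload 3.1 kg.
Tool frame: the origin (TCP) lies at the very end of the fingers, on their centre line; the grasp point (between the pads) lies 19 mm behind it; z points along the fingers, y is the line along which they close (so a half turn about z gives the same grasp; the last joint's range is limited). The gripper opens to 87 mm and grips with 3 to 60 N. Pads are 19 mm wide; open, the fingers measure 117 mm over their backs; the gripper's body (75 mm by 190 mm) begins 51 mm behind the grasp point.
Start: joints at [-1.46, 0.527, 1.433, -0, 1.181, -0.178], TCP at [0.178, -0.599, 0.223] pointing down, gripper open.
Joint ranges: [-3.08, 3.08], [-0.75, 2.2], [0.22, 2.44], [-1.43, 4.57], [0, 2.65], [-2.85, 2.85]. Speed limits (rad/s): [2.79, 2.79, 3.14, 3.14, 3.14, 3.14].

### API

Orientations are given as a unit quaternion [x, y, z, w].
In Python, from rig import status, viewer, robot gives the robot as it stands.
- The arm moves only by the tool arm_command, never from a script. Its arguments are lists of equal length, an entry for each row: "delta_rot": the turn, a rotation vector about the tool's x, y, z in degrees, a list of three; "delta_pos": the shift along the tool's x, y, z in m, a list of three; "gripper": the closure, from -1 (fully open) to 1 (shut). In form: {"delta_rot": [[rx, ry, rz], ...], "delta_pos": [[dx, dy, dz], ...], "gripper": [gripper, ...]}. A call has 1 to 12 rows; each row is the pose to reach, as a shift and turn from the pose commanded when the call began, along the tool's axes at that moment; what a row does not reach only later rows make up. A row lasts 1/12 s, in which the tool goes at most 41.7 mm and 7.16 degrees, less where a joint would pass 70% of its speed; a pose out of reach is approached as far as the arm can. A call with a gripper value outside its range is refused whole. The fingers move at their own pace and stop on an object; "grip_force" is the grip in N (left out, the last holds). Time passes only in rows, so rows that repeat a pose let the fingers close. It gives the time, the measured TCP pose, the force, the opening and the grip force at its end, in the units of the state.
- status.get_obs(): the state, without advancing time (a new reading comes with each control period).
- viewer.camera(name): name is "scene" or "top"; returns a dict with "pixels" (480x640x3 uint8, blue, green, red), "fx", "fy", "cx", "cy" (pixels), "pose" (4x4, takes a point from camera to world coordinates). Camera axes: x right, y down, z forward; pixel columns grow to the right and rows downward; lengths in m; the calibration is good to about 2 mm. A picture is of the moment at which its call begins. There is no depth.
- robot.hand_in(): hands the job in; it is judged then, once.
The state is a dict: "time": time; "q": joint angles; "joint_velocities": joint speeds; "joint_torque": joint torques, N m; "position": TCP position; "tool_rot": TCP orientation; "ft_force": force on the tool from outside, world axes, zero at the start; "moment": the same for the moment, N m; "grip_width": finger opening in m; "grip_force": force on a finger pad.
Only numpy, scipy, OpenCV 4.12 (cv2) and the standard library are available. Lean on these libraries where they do the work, as an engineer would, in place of code of your own. Each camera call takes 0.05 s, during which the arm holds its last target. There are 200 camera calls.

### The job

Get the lamp tester going on the downlight bulb in its socket: with a fingertip, push the red pointer of the selector clockwise, click by click, to the fourth click after Off (the fourth white dot counted from the red Off dot), without going past it and without pinching the pointer between the fingers. Only when it rests there, press the green start button right down and let it come back up. Leave both bulbs, the plug top, the wrench and the torch where they are.

Things in the scene. Friction and masses are not known exactly. Their poses are not given: they have to be found in the camera images.
- tester: lamp tester, a flat yellow case 160 (its x) x 300 (its y) x 55 mm high that does not shift; origin at the centre of its underside on the granite, x away from its front (the robot's side), y to its left, z up. On its flat top: the selector in the middle, a white bulb socket (ring 44 mm across, 14 mm high) 110 mm to +y with a bulb standing in it, the start button 105 mm to -y and 20 mm to -x
- selector_axis (a point): point on the selector's turning axis, on the tester's top face (55 mm above the granite); axes parallel to the tester's. Around it on a black panel, 53 mm out, six dots 36 degrees apart: a red dot for Off straight to +y (left), then five white dots growing in size, clockwise seen from above, through +x (between the second and third) to -y (right)
- selector (a joint): selector angle in rad, growing clockwise seen from above: 0 with the pointer at Off (towards the tester's +y), one click every 0.628 (36 degrees), the fourth white dot at 2.513, end stop just past 3.142 (fifth dot). It rests only at the clicks: a spring detent, tipping over midway between two clicks, draws it to the nearest one; it takes about 4 to 5 N on the outer part of the pointer to push over. It starts at Off, the first or the second white dot
- pointer (a point): middle of the outer part of the selector's pointer: a red upright bar 10 mm wide with a white line on top, reaching from 16 mm behind the turning axis to 38 mm ahead of it, its underside 6 mm and its top 30 mm above the tester's top face, on a thin grey round foot of 20 mm radius and 5.5 mm height. This point lies on the bar's centre line 30 mm ahead of the axis and 18 mm above the tester's top face; its x axis points outwards along the pointer, z up
- start_top (a point): centre of the top of the green start button, 28 mm across, standing 18 mm above the tester's top face in a black collar 44 mm across and 12 mm high; z up. It is pressed straight down 6 mm, so that its top is level with the collar, against a spring of 1.5 N at first to 5 N fully down, and comes back up by itself
- start (a joint): start button travel in m: 0 up, 0.006 right down
- bulb_socket_mid (a point): centre of the glass downlight bulb (50 mm across at its upper face, 52 mm high) that stands loose, face up, in the tester's socket; its top is 55 mm above the tester's top face
- bulb_spare_mid (a point): centre of the spare downlight bulb (50 mm across, 52 mm high) standing face down on the granite left of the tester
- plug_top_mid (a point): middle of the white plastic plug top (about 67 x 50 mm, 46 mm high with its three brass pins upward) lying in front of the tester
- wrench: steel wrench 170 mm long lying flat along its x right of the tester; origin at the middle of its underside
- torch_mid (a point): middle of the black torch, 118 mm long and 32 mm thick, lying along its x beyond the tester

How it is judged:
By the outcome, as a careful person would: the job done as asked, in the order asked, and still so for the second after the job is handed in, with the robot touching nothing.
It also fails if it takes over 48 s, if anything falls off the work surface, if the arm or the gripper's body presses on something with over 40 N, if the wrist force passes 120 N, or if a joint passes its speed limit or range.

## Working session

There is one attempt and no reset: what is moved stays moved. The work goes in short steps, Python scripts to look and compute and a tool call to move; the robot and the scene stay as the last step left them, time stands still between calls to the robot, and variables do not carry over. Pictures are saved under pics/ and viewed, at most 10 in all, crops included, and the job is handed in when it is done.

Besides the shell and the picture viewer there is one more tool, called after "Emit:" as name(argument=value, ...) on one line, values as JSON. arm_command: Moves the arm, as the interface text tells. Its arguments: {"type":"object","properties":{"delta_rot":{"type":"array","items":{"type":"array","items":{"type":"number"}}},"delta_pos":{"type":"array","items":{"type":"array","items":{"type":"number"}}},"gripper":{"type":"array","items":{"type":"number"}},"grip_force":{"type":"number"}},"required":["delta_rot","delta_pos","gripper"]}

```bash
mkdir -p pics; ls; python3 - <<'E'
from rig import status, viewer
import cv2,numpy as np,pickle
d={}
for n in("top","scene"):
    c=viewer.camera(n);cv2.imwrite(f"pics/{n}0.png",c["pixels"]);d[n]=c
    print(n,c["fx"],c["cx"],c["cy"],np.round(c["pose"],3).tolist())
pickle.dump(d,open("cams.pkl","wb"))
o=status.get_obs();print(o)
E
```

```text
pics
top 523.8743871047832 329.68777089631493 239.00873060076736 [[-0.007, -0.998, 0.057, 0.491], [-1.0, 0.006, -0.02, 0.041], [0.02, -0.057, -0.998, 1.075], [0.0, 0.0, 0.0, 1.0]]
scene 605.7012589716164 327.70135588630103 233.75346962382213 [[-0.779, 0.452, -0.434, 1.072], [0.626, 0.578, -0.523, 0.632], [0.014, -0.68, -0.733, 0.924], [0.0, 0.0, 0.0, 1.0]]
{'time': 0.1, 'q': array([-1.46049686e+00,  5.28377491e-01,  1.43375985e+00, -1.76151222e-05,
        1.18140857e+00, -1.78466078e-01]), 'joint_velocities': array([ 8.86753647e-04, -4.64973024e-03, -1.13653738e-03, -2.01535890e-06,
       -1.61770684e-04, -1.05839952e-04]), 'joint_torque': array([-3.17106415e-04, -4.40983629e+01, -1.77150893e+01,  6.35072985e-02,
        5.34246024e-02, -4.33652815e-05]), 'position': array([ 0.17795111, -0.59844781,  0.22167141]), 'tool_rot': array([ 9.89593948e-01,  1.43884901e-01,  2.51400316e-05, -9.76338585e-04]), 'ft_force': array([ 0.48366642, -0.56973779, -0.30485117]), 'moment': array([ 0.02300987, -0.01025128, -0.05853958]), 'grip_force': 0.0, 'grip_width': 0.08721894716218877}
```

View pics/top0.png

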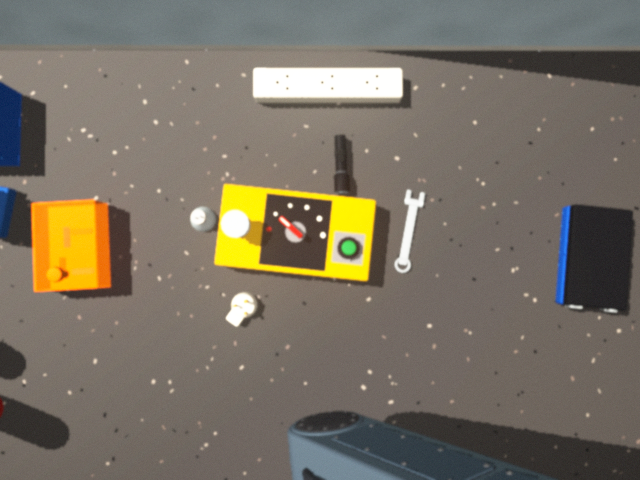

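View pics/scene0.png

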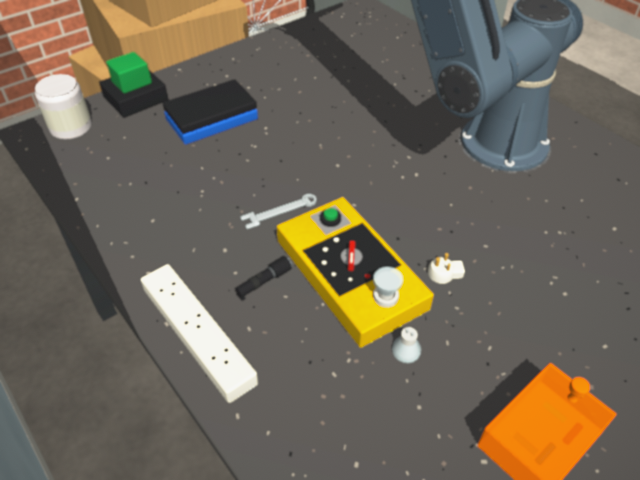

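The top view shows the selector at about (296,232) with its pointer towards (279,216), the first white dot. The start button is at (348,247). I'll enlarge it for exact pixels.

```bash
python3 - <<'E'
import cv2,pickle
d=pickle.load(open("cams.pkl","rb"))
p=d["top"]["pixels"][175:295,205:385]
cv2.imwrite("pics/crop0.png",cv2.resize(p,None,fx=4.4,fy=4.4,interpolation=cv2.INTER_CUBIC))
E
```

```text
(no output)
```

View pics/crop0.png

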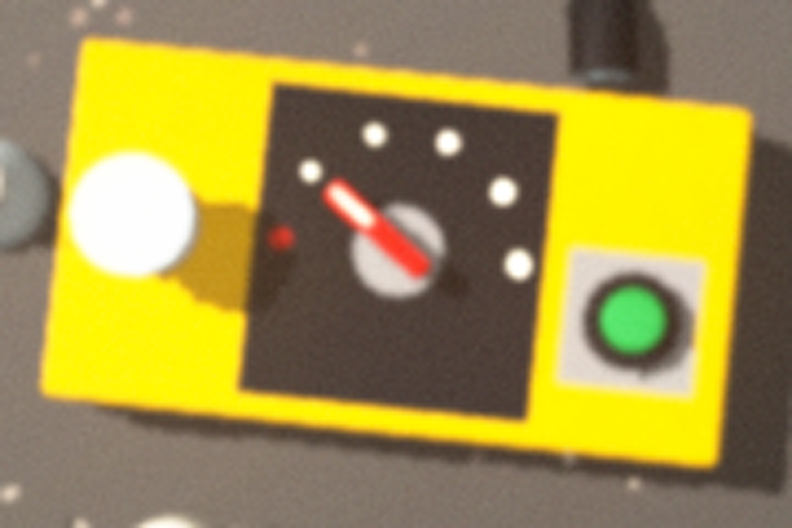

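```bash
cat > h.py <<'E'
import numpy as np,pickle
from scipy.optimize import least_squares
from scipy.spatial.transform import Rotation as R
from rig import status
A=np.array
def fit(c,px,loc):
    P=np.linalg.inv(c["pose"])
    def res(v):
        cs,sn=np.cos(v[2]),np.sin(v[2])
        w=np.c_[v[0]+cs*loc[:,0]-sn*loc[:,1],v[1]+sn*loc[:,0]+cs*loc[:,1],loc[:,2],np.ones(len(loc))]
        q=w@P.T
        return (np.c_[c["fx"]*q[:,0]/q[:,2]+c["cx"],c["fy"]*q[:,1]/q[:,2]+c["cy"]]-px).ravel()
    return least_squares(res,[.5,.1,0])
def dots():
    t=np.radians(36*np.arange(6))
    return np.c_[.053*np.sin(t),.053*np.cos(t),.055+0*t]
def delta(pos,yaw,o=None):
    """tool-frame shift and turn (deg) to a down pose with tool y at world yaw (deg)"""
    o=o or status.get_obs();R0=R.from_quat(o["tool_rot"])
    y=np.radians(yaw);ty=A([np.cos(y),np.sin(y),0]);tz=A([0,0,-1.]);
    Rt=R.from_matrix(np.c_[np.cross(ty,tz),ty,tz])
    return np.round(R0.inv().apply(A(pos)-o["position"]),4).tolist(),np.round((R0.inv()*Rt).as_rotvec(degrees=True),2).tolist()
E
python3 - <<'E'
from h import *
d=pickle.load(open("cams.pkl","rb"))
px=A([[281,238],[311,171],[374,134],[448,142],[503,192],[519,265],[632,321]])
px=(px+.5)/4.4-.5+A([205,175])
loc=np.r_[dots(),[[-.02,-.105,.073]]]
r=fit(d["top"],px,loc);print(np.round(r.x,4),np.degrees(r.x[2]),np.round(r.fun,1))
v=r.x;np.save("pose.npy",v)
# check in scene: project
c=d["scene"];P=np.linalg.inv(c["pose"])
cs,sn=np.cos(v[2]),np.sin(v[2])
for l in loc:
    w=[v[0]+cs*l[0]-sn*l[1],v[1]+sn*l[0]+cs*l[1],l[2],1];q=P@w
    print(np.round([c["fx"]*q[0]/q[2]+c["cx"],c["fy"]*q[1]/q[2]+c["cy"]],1))
p=d["scene"]["pixels"][190:300,270:420]
import cv2;cv2.imwrite("pics/crop1.png",cv2.resize(p,None,fx=5,fy=5,interpolation=cv2.INTER_CUBIC))
E
```

```text
[ 0.5633  0.0871 -0.1157] -6.628636485059913 [-0.2  0.  -0.  -0.   0.3  0.1  0.1  0.2  0.   0.  -0.2 -0.2  0.  -0.2]
[366.7 276.9]
[349.5 280.2]
[332.9 274.8]
[323.5 263.2]
[324.7 250.1]
[335.6 240.4]
[330.1 213.8]
```

View pics/crop1.png

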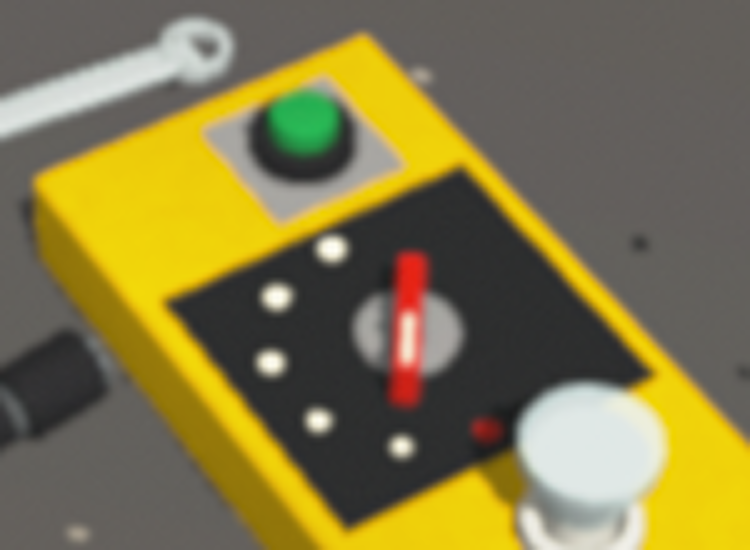

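```bash
cat >> h.py <<'E'
def tip(th,off,z,rad=.030):
    v=np.load("pose.npy");yaw=np.degrees(v[2])+90-th;a=np.radians(yaw)
    return [v[0]+rad*np.cos(a)-off*np.sin(a),v[1]+rad*np.sin(a)+off*np.cos(a),z],yaw
E
python3 -c "
from h import *
print(tip(36,.0235,.2),delta(*tip(36,.0235,.2)))"
```

```text
([np.float64(0.5663276863457918), np.float64(0.12505013071975551), 0.2], np.float64(47.371363514940086)) ([0.5783, -0.5829, 0.023], [-0.05, -0.13, -120.83])
```

Emit:
arm_command(delta_rot=[[0, 0, -2], [0, 0, -6], [0, 0, -11], [0, 0, -16], [0, 0, -21], [0, 0, -26], [0, 0, -31], [0, 0, -36], [0, 0, -41], [0, 0, -46], [0, 0, -51], [0, 0, -56]], delta_pos=[[0.01, -0.01, 0], [0.03, -0.03, 0], [0.053, -0.053, 0], [0.077, -0.077, 0], [0.101, -0.101, 0], [0.125, -0.125, 0], [0.149, -0.149, 0], [0.173, -0.173, 0], [0.197, -0.197, 0], [0.221, -0.221, 0], [0.245, -0.245, 0], [0.269, -0.269, 0]], gripper=[1, 1, 1, 1, 1, 1, 1, 1, 1, 1, 1, 1], grip_force=20)

```text
time: 1.1
position: [0.3596, -0.2629, 0.2224]
tool_rot: [0.805, 0.593, 0.0, -0.0]
ft_force: [0.2, 0.6, 0.1]
grip_width: 0.0149
grip_force: 0.0
```

```bash
python3 -c "
from h import *
print(status.get_obs()['position'],status.get_obs()['time'],delta(*tip(36,.0235,.2)))"
```

```text
[ 0.35956497 -0.26288361  0.22238184] 1.1 ([0.4318, 0.0826, 0.0225], [-0.01, -0.03, -64.6])
```

Emit:
arm_command(delta_rot=[[0, 0, -5], [0, 0, -10], [0, 0, -16], [0, 0, -22], [0, 0, -28], [0, 0, -34], [0, 0, -40], [0, 0, -46], [0, 0, -52], [0, 0, -58], [0, 0, -63], [0, 0, -64.5]], delta_pos=[[0.032, 0.006, 0], [0.07, 0.013, 0], [0.11, 0.021, 0], [0.15, 0.029, 0], [0.19, 0.036, 0], [0.23, 0.044, 0], [0.27, 0.052, 0.005], [0.31, 0.059, 0.01], [0.35, 0.067, 0.015], [0.385, 0.074, 0.02], [0.415, 0.079, 0.0225], [0.43, 0.0825, 0.0225]], gripper=[1, 1, 1, 1, 1, 1, 1, 1, 1, 1, 1, 1])

```text
time: 2.1
position: [0.5675, 0.1244, 0.1989]
tool_rot: [0.363, 0.932, 0.0, -0.001]
ft_force: [0.4, -1.0, -0.6]
grip_width: 0.0008
grip_force: 0.0
```

Emit:
arm_command(delta_rot=[[0, 0, 0], [0, 0, 0], [0, 0, 0], [0, 0, 0]], delta_pos=[[0, 0, 0], [0, 0, 0], [0, 0, 0], [0, 0, 0]], gripper=[1, 1, 1, 1])

```text
time: 2.43
position: [0.5662, 0.1197, 0.2]
tool_rot: [0.367, 0.93, -0.0, -0.0]
ft_force: [-0.2, 0.7, -0.7]
grip_width: 0.0003
grip_force: 0.0
```

```bash
python3 -c "
from h import *
o=status.get_obs();print(o['position'],o['time'],o['grip_width'],o['ft_force'],delta(*tip(36,.0235,.067)))"
```

```text
[0.56619954 0.11971516 0.19995321] 2.4333 0.0003427217588952145 [-0.18983849  0.73592413 -0.69757126] ([0.0035, 0.0041, 0.133], [-0.06, -0.03, -0.42])
```

Emit:
arm_command(delta_rot=[[0, 0, 0], [0, 0, -0.5], [0, 0, -0.5], [0, 0, -0.5], [0, 0, -0.5], [0, 0, -0.5], [0, 0, -0.5], [0, 0, -0.5], [0, 0, -0.5], [0, 0, -0.5], [0, 0, -0.5], [0, 0, -0.5]], delta_pos=[[0.0035, 0.004, 0.005], [0.0035, 0.004, 0.02], [0.0035, 0.004, 0.035], [0.0035, 0.004, 0.05], [0.0035, 0.004, 0.065], [0.0035, 0.004, 0.08], [0.0035, 0.004, 0.095], [0.0035, 0.004, 0.105], [0.0035, 0.004, 0.105], [0.0035, 0.004, 0.105], [0.0035, 0.004, 0.105], [0.0035, 0.004, 0.105]], gripper=[1, 1, 1, 1, 1, 1, 1, 1, 1, 1, 1, 1])

```text
time: 3.43
position: [0.5679, 0.1261, 0.096]
tool_rot: [0.362, 0.932, 0.0, 0.001]
ft_force: [0.2, -0.1, 0.2]
grip_width: 0.0004
grip_force: 0.0
```

```bash
python3 -c "
from h import *
import cv2
from rig import viewer
o=status.get_obs();print(o['position'],o['time'],o['ft_force'],delta(*tip(36,.0235,.067)))
p=viewer.camera('scene')['pixels'][170:310,250:430];cv2.imwrite('pics/crop2.png',cv2.resize(p,None,fx=4,fy=4,interpolation=2))
"
```

```text
[0.56791194 0.12611657 0.09604601] 3.4333 [ 0.17069914 -0.14166657  0.23097147] ([0.0005, -0.0019, 0.029], [0.09, 0.09, 0.16])
```

View pics/crop2.png

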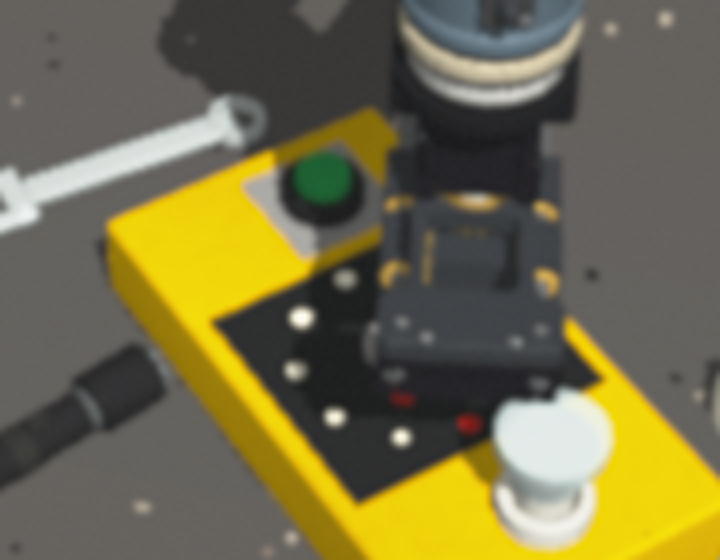

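Emit:
arm_command(delta_rot=[[0, 0, 0], [0, 0, 0], [0, 0, 0], [0, 0, 0], [0, 0, 0]], delta_pos=[[0, -0.001, 0.01], [0, -0.001, 0.02], [0, -0.001, 0.028], [0, -0.001, 0.028], [0, -0.001, 0.028]], gripper=[1, 1, 1, 1, 1])

```text
time: 3.9
position: [0.5656, 0.1254, 0.0659]
tool_rot: [0.362, 0.932, -0.0, -0.001]
ft_force: [-0.1, -0.4, -0.1]
grip_width: 0.0008
grip_force: 0.0
```

```bash
python3 -c "
from h import *
o=status.get_obs();print(o['position'],o['time'],o['ft_force'])
for th,off in [(36,.0235),(36,.0145)]+[(t,.0145) for t in (42,48,54,60,64)]: print(th,delta(*tip(th,off,.067),o))
"
```

```text
[0.56559616 0.12538372 0.0659    ] 3.9 [-0.08125419 -0.38240791 -0.1065752 ]
36 ([-0.0008, 0.0002, -0.0011], [-0.1, -0.1, 0.18])
36 ([-0.0098, 0.0002, -0.0011], [-0.1, -0.1, 0.18])
42 ([-0.013, 0.0016, -0.0011], [-0.1, -0.1, 6.18])
48 ([-0.0163, 0.0026, -0.0011], [-0.11, -0.09, 12.18])
54 ([-0.0198, 0.0032, -0.0011], [-0.11, -0.09, 18.18])
60 ([-0.0232, 0.0035, -0.0011], [-0.12, -0.08, 24.18])
64 ([-0.0256, 0.0035, -0.0012], [-0.12, -0.08, 28.18])
```

Emit:
arm_command(delta_rot=[[0, 0, 0], [0, 0, 0], [0, 0, 3], [0, 0, 6], [0, 0, 9], [0, 0, 12], [0, 0, 15], [0, 0, 18], [0, 0, 21], [0, 0, 24], [0, 0, 28], [0, 0, 28]], delta_pos=[[-0.005, 0, -0.001], [-0.0095, 0, -0.001], [-0.0115, 0.001, -0.001], [-0.013, 0.0015, -0.001], [-0.0145, 0.002, -0.001], [-0.0165, 0.0025, -0.001], [-0.018, 0.003, -0.001], [-0.02, 0.003, -0.001], [-0.0215, 0.0035, -0.001], [-0.023, 0.0035, -0.001], [-0.0255, 0.0035, -0.001], [-0.0255, 0.0035, -0.001]], gripper=[1, 1, 1, 1, 1, 1, 1, 1, 1, 1, 1, 1])

```text
time: 4.9
position: [0.5891, 0.1102, 0.0687]
tool_rot: [0.577, 0.816, 0.001, 0.001]
ft_force: [0.1, 0.1, -0.2]
grip_width: 0.0004
grip_force: 0.0
```

```bash
python3 -c "
from h import *
import cv2
from rig import viewer
for n in('top','scene'):
  c=viewer.camera(n); p=c['pixels'][185:285,225:345] if n=='top' else c['pixels'][190:290,290:410]; cv2.imwrite('pics/a_%s.png'%n,p)
a=np.hstack([cv2.imread('pics/a_%s.png'%n) for n in('top','scene')]);cv2.imwrite('pics/a.png',cv2.resize(a,None,fx=3.3,fy=3.3,interpolation=2))
o=status.get_obs();print(o['position'],o['time'],o['ft_force'])
for th,off in [(t,.0145) for t in (64,72,78,84,90,96,100)]: print(th,delta(*tip(th,off,.067),o))
"
```

```text
[0.58828524 0.11048576 0.06844351] 5.0 [0.03502345 0.47821242 0.26230737]
64 ([0.0007, -0.0013, 0.0014], [0.06, 0.02, 0.25])
72 ([-0.0036, 0.0004, 0.0014], [0.06, 0.02, 8.25])
78 ([-0.007, 0.0012, 0.0014], [0.06, 0.02, 14.25])
84 ([-0.0105, 0.0018, 0.0014], [0.07, 0.01, 20.25])
90 ([-0.0139, 0.0019, 0.0015], [0.07, 0.01, 26.25])
96 ([-0.0174, 0.0017, 0.0015], [0.07, 0.01, 32.25])
100 ([-0.0197, 0.0014, 0.0015], [0.07, 0.0, 36.25])
```

View pics/a.png

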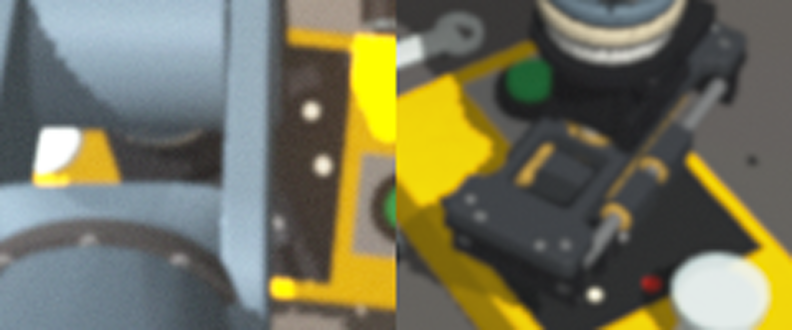

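The gripper hides the pointer, but the force is zero past the tipping point, which fits a click. On to the second click.

Emit:
arm_command(delta_rot=[[0, 0, 4], [0, 0, 8], [0, 0, 11], [0, 0, 14], [0, 0, 17], [0, 0, 20], [0, 0, 23], [0, 0, 26], [0, 0, 29], [0, 0, 32], [0, 0, 36], [0, 0, 36]], delta_pos=[[-0.0015, 0, 0.001], [-0.0035, 0.0005, 0.001], [-0.005, 0.001, 0.001], [-0.007, 0.001, 0.001], [-0.0085, 0.0015, 0.001], [-0.0105, 0.002, 0.001], [-0.012, 0.002, 0.001], [-0.014, 0.002, 0.001], [-0.0155, 0.002, 0.001], [-0.0175, 0.0015, 0.001], [-0.0195, 0.0015, 0.001], [-0.0195, 0.0015, 0.001]], gripper=[1, 1, 1, 1, 1, 1, 1, 1, 1, 1, 1, 1])

```text
time: 6.0
position: [0.5959, 0.0926, 0.0672]
tool_rot: [0.801, 0.599, 0.0, 0.0]
ft_force: [-0.1, 0.0, -0.8]
grip_width: 0.0005
grip_force: 0.0
```

```bash
python3 -c "
from h import *
o=status.get_obs();print(o['position'],o['time'],o['ft_force'])
for th,off in [(t,.0145) for t in (100,108,114,120,126,130,134)]: print(th,delta(*tip(th,off,.067),o))
"
```

```text
[0.59586592 0.09263022 0.06724866] 6.0 [-0.0656666   0.02408563 -0.78658717]
100 ([-0.0002, 0.0004, 0.0002], [0.03, -0.0, 0.17])
108 ([-0.0045, 0.0021, 0.0002], [0.03, -0.01, 8.17])
114 ([-0.0079, 0.003, 0.0002], [0.03, -0.01, 14.17])
120 ([-0.0113, 0.0035, 0.0002], [0.03, -0.01, 20.17])
126 ([-0.0148, 0.0037, 0.0002], [0.03, -0.01, 26.17])
130 ([-0.0171, 0.0036, 0.0002], [0.03, -0.01, 30.17])
134 ([-0.0194, 0.0033, 0.0002], [0.03, -0.01, 34.17])
```

Emit:
arm_command(delta_rot=[[0, 0, 4], [0, 0, 8], [0, 0, 11], [0, 0, 14], [0, 0, 16], [0, 0, 16]], delta_pos=[[-0.0025, 0.001, 0], [-0.0045, 0.002, 0], [-0.006, 0.0025, 0], [-0.008, 0.003, 0], [-0.009, 0.003, 0], [-0.009, 0.003, 0]], gripper=[1, 1, 1, 1, 1, 1])

```text
time: 6.5
position: [0.5964, 0.0838, 0.0672]
tool_rot: [0.876, 0.482, 0.001, -0.0]
ft_force: [0.3, 1.4, -0.3]
grip_width: 0.0008
grip_force: 1.0
```

```bash
python3 -c "
from h import *
o=status.get_obs();print(o['position'],o['time'],o['ft_force'],R.from_quat(o['tool_rot']).inv().apply(o['ft_force']))
for th,off in [(t,.0145) for t in (116,120,126,130,134)]: print(th,delta(*tip(th,off,.067),o))
"
```

```text
[0.59638548 0.0838173  0.06720337] 6.5 [ 0.31072757  1.35630041 -0.32663728] [ 1.31155246 -0.46373495  0.3279853 ]
116 ([-0.0006, 0.0004, 0.0002], [0.04, -0.07, 0.27])
120 ([-0.0027, 0.0013, 0.0002], [0.04, -0.07, 4.27])
126 ([-0.006, 0.0024, 0.0002], [0.03, -0.08, 10.27])
130 ([-0.0083, 0.003, 0.0002], [0.03, -0.08, 14.27])
134 ([-0.0106, 0.0033, 0.0002], [0.03, -0.08, 18.27])
```

The force of 1.3 N along tool +x shows contact on the pointer at about 116°, so it was at the third dot. Last click next.

Emit:
arm_command(delta_rot=[[0, 0, 2], [0, 0, 4], [0, 0, 6], [0, 0, 8], [0, 0, 10], [0, 0, 12], [0, 0, 14], [0, 0, 16], [0, 0, 18], [0, 0, 18], [0, 0, 18]], delta_pos=[[-0.0015, 0.001, 0], [-0.0025, 0.0015, 0], [-0.0035, 0.0015, 0], [-0.005, 0.002, 0], [-0.006, 0.0025, 0], [-0.007, 0.0025, 0], [-0.0085, 0.003, 0], [-0.0095, 0.003, 0], [-0.0105, 0.003, 0], [-0.0105, 0.003, 0], [-0.0105, 0.003, 0]], gripper=[1, 1, 1, 1, 1, 1, 1, 1, 1, 1, 1])

```text
time: 7.42
position: [0.5927, 0.0729, 0.0671]
tool_rot: [0.941, 0.34, -0.0, 0.0]
ft_force: [-0.8, 0.4, -0.4]
grip_width: 0.0007
grip_force: 0.0
```

```bash
python3 -c "
from h import *
o=status.get_obs();print(o['position'],o['time'],o['ft_force'])
print(delta(*tip(134,.0145,.067),o),delta(*tip(134,.0245,.067),o),delta(*tip(134,.0245,.15),o))
"
```

```text
[0.59265285 0.07291582 0.06710134] 7.4167 [-0.79544496  0.39448393 -0.42458148]
([0.0008, 0.0004, 0.0001], [-0.0, 0.02, 0.33]) ([0.0108, 0.0005, 0.0001], [-0.0, 0.02, 0.33]) ([0.0108, 0.0005, -0.0829], [-0.0, 0.02, 0.33])
```

Emit:
arm_command(delta_rot=[[0, 0, 0], [0, 0, 0], [0, 0, 0], [0, 0, 0], [0, 0, 0], [0, 0, 0], [0, 0, 0], [0, 0, 0], [0, 0, 0]], delta_pos=[[0.005, 0, 0], [0.009, 0, 0], [0.009, 0, -0.005], [0.009, 0, -0.025], [0.009, 0, -0.05], [0.009, 0, -0.08], [0.009, 0, -0.1], [0.009, 0, -0.1], [0.009, 0, -0.1]], gripper=[1, 1, 1, 1, 1, 1, 1, 1, 1])

```text
time: 8.17
position: [0.6007, 0.0788, 0.1688]
tool_rot: [0.941, 0.339, 0.002, 0.001]
ft_force: [-0.9, 1.4, -0.8]
grip_width: 0.0005
grip_force: 0.0
```

```bash
python3 -c "
from h import *
o=status.get_obs();print(o['position'],o['time'],o['ft_force'],o['q'])
print(delta([.5,-.2,.167],-20,o))
"
```

```text
[0.60067694 0.078817   0.16878052] 8.1667 [-0.94795458  1.43608467 -0.77389025] [-5.37632524e-02  5.64389490e-01  1.53749909e+00 -6.88200170e-05
  1.03611552e+00  8.26074448e-01]
([-0.2553, 0.1507, 0.0015], [0.18, -0.11, -30.41])
```

Emit:
arm_command(delta_rot=[[0, 0, -2], [0, 0, -5], [0, 0, -9], [0, 0, -13], [0, 0, -17], [0, 0, -21], [0, 0, -25], [0, 0, -28], [0, 0, -30], [0, 0, -30], [0, 0, -30]], delta_pos=[[-0.015, 0.01, 0], [-0.045, 0.027, 0], [-0.08, 0.047, 0], [-0.115, 0.068, 0], [-0.15, 0.088, 0], [-0.185, 0.109, 0], [-0.215, 0.127, 0], [-0.24, 0.142, 0], [-0.255, 0.15, 0], [-0.255, 0.15, 0], [-0.255, 0.15, 0]], gripper=[1, 1, 1, 1, 1, 1, 1, 1, 1, 1, 1])

```text
time: 9.08
position: [0.4975, -0.1995, 0.1658]
tool_rot: [0.822, 0.569, -0.0, -0.001]
ft_force: [0.4, -0.3, -0.1]
grip_width: 0.0003
grip_force: 0.0
```

```bash
python3 -c "
from h import *
import cv2
from rig import viewer
p=viewer.camera('top')['pixels'][170:340,180:420];cv2.imwrite('pics/b.png',cv2.resize(p,None,fx=3.3,fy=3.3,interpolation=2))
o=status.get_obs();print(o['position'],o['time'],o['ft_force'])
v=np.load('pose.npy');b=v[:2]+R.from_euler('z',v[2]).as_matrix()[:2,:2]@[-.02,-.105];print(b)
print(delta([*b,.1],-20,o))
"
```

```text
[ 0.49780626 -0.19866716  0.16597008] 9.1333 [-0.11552774 -0.28647008 -0.35188892]
[ 0.53131387 -0.01492728]
([0.1837, -0.0329, 0.0663], [-0.15, -0.06, -0.53])
```

View pics/b.png

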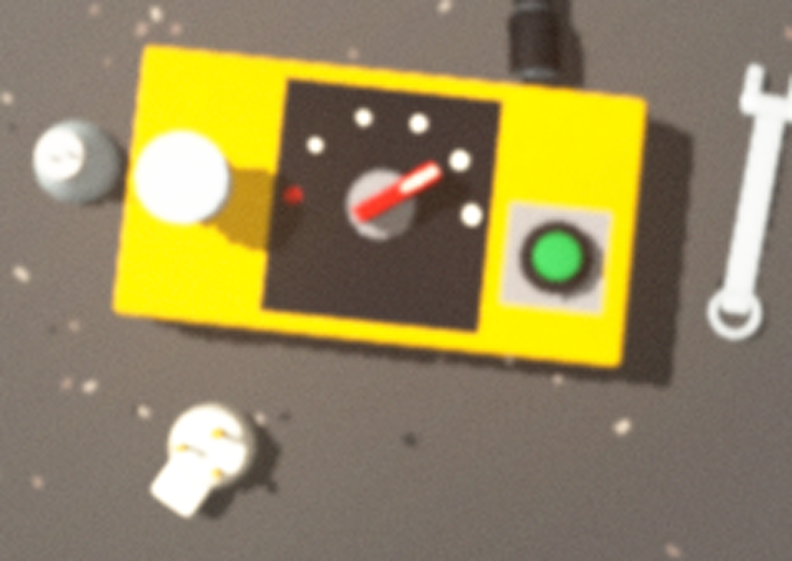

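The pointer tip at about (438,168) points at the fourth white dot at (459,160). Bulbs, plug top and wrench are unmoved. Now I'll go above the button at (556,257).

Emit:
arm_command(delta_rot=[[0, 0, 0], [0, 0, 0], [0, 0, 0], [0, 0, 0], [0, 0, 0], [0, 0, 0], [0, 0, 0], [0, 0, 0], [0, 0, 0], [0, 0, 0], [0, 0, 0], [0, 0, 0]], delta_pos=[[0.015, -0.003, 0], [0.045, -0.008, 0], [0.08, -0.014, 0], [0.115, -0.02, 0], [0.15, -0.027, 0], [0.175, -0.031, 0.01], [0.183, -0.033, 0.025], [0.183, -0.033, 0.045], [0.183, -0.033, 0.06], [0.183, -0.033, 0.066], [0.183, -0.033, 0.066], [0.183, -0.033, 0.066]], gripper=[1, 1, 1, 1, 1, 1, 1, 1, 1, 1, 1, 1])

```text
time: 10.13
position: [0.5315, -0.0155, 0.1009]
tool_rot: [0.821, 0.571, -0.0, -0.0]
ft_force: [0.0, -0.2, 0.3]
grip_width: 0.0006
grip_force: 0.0
```

```bash
python3 -c "
from h import *
o=status.get_obs();print(o['position'],o['time'],o['ft_force'])
print(delta([0.5313,-.0149,.067],-20,o))
"
```

```text
[ 0.53148456 -0.01552548  0.10089048] 10.1333 [ 0.04010309 -0.22151763  0.27904339]
([0.0005, -0.0004, 0.0339], [-0.05, -0.0, -0.4])
```

Emit:
arm_command(delta_rot=[[0, 0, 0], [0, 0, 0], [0, 0, 0], [0, 0, 0], [0, 0, 0], [0, 0, 0], [0, 0, 0], [0, 0, 0], [0, 0, 0]], delta_pos=[[0, 0, 0.01], [0, 0, 0.02], [0, 0, 0.026], [0, 0, 0.029], [0, 0, 0.031], [0, 0, 0.033], [0, 0, 0.034], [0, 0, 0.034], [0, 0, 0.034]], gripper=[1, 1, 1, 1, 1, 1, 1, 1, 1])

```text
time: 10.88
position: [0.5319, -0.0165, 0.0709]
tool_rot: [0.821, 0.57, 0.001, 0.001]
ft_force: [-5.7, 0.8, 29.5]
grip_width: 0.0008
grip_force: 15.1
```

Emit:
arm_command(delta_rot=[[0, 0, 0], [0, 0, 0], [0, 0, 0]], delta_pos=[[0, 0, 0], [0, 0, 0], [0, 0, 0]], gripper=[1, 1, 1])

```text
time: 11.13
position: [0.5319, -0.0165, 0.0709]
tool_rot: [0.821, 0.57, 0.001, 0.001]
ft_force: [-5.7, 0.6, 30.0]
grip_width: 0.0007
grip_force: 15.0
```

```bash
python3 -c "
from h import *
import cv2
from rig import viewer
p=viewer.camera('scene')['pixels'][170:290,260:420];cv2.imwrite('pics/c.png',cv2.resize(p,None,fx=4.5,fy=4.5,interpolation=2))
o=status.get_obs();print(o['position'],o['time'],o['ft_force'],o['moment'])
"
```

```text
[ 0.53193273 -0.01652178  0.07094575] 11.1833 [-6.31112347  2.36556283 30.12500784] [0.17956867 1.01842757 0.00793015]
```

View pics/c.png

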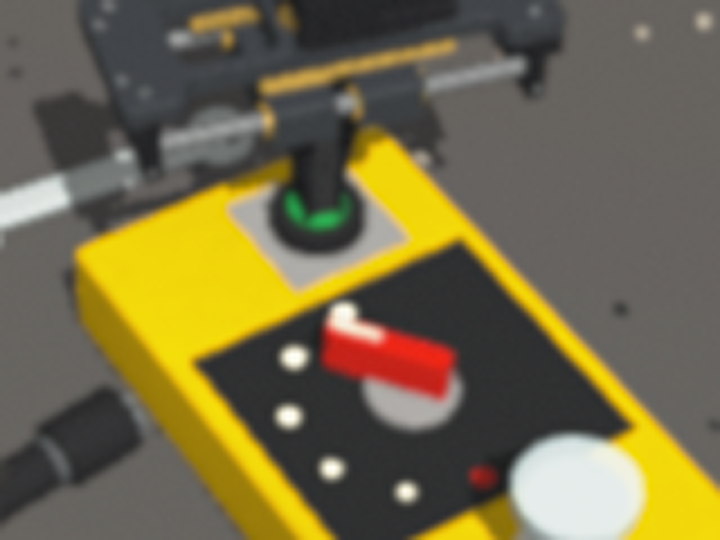

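Emit:
arm_command(delta_rot=[[0, 0, 0], [0, 0, 0], [0, 0, 0]], delta_pos=[[0, 0, -0.002], [0, 0, -0.002], [0, 0, -0.002]], gripper=[1, 1, 1])

```text
time: 11.43
position: [0.5319, -0.0165, 0.0712]
tool_rot: [0.821, 0.57, 0.0, 0.001]
ft_force: [-2.9, 1.5, 16.4]
grip_width: 0.0005
grip_force: 8.4
```

Emit:
arm_command(delta_rot=[[0, 0, 0], [0, 0, 0], [0, 0, 0]], delta_pos=[[0, 0, -0.002], [0, 0, -0.002], [0, 0, -0.002]], gripper=[1, 1, 1])

```text
time: 11.68
position: [0.5318, -0.0165, 0.0717]
tool_rot: [0.822, 0.57, 0.0, 0.0]
ft_force: [0.8, -0.6, 3.8]
grip_width: 0.0004
grip_force: 2.3
```

Emit:
arm_command(delta_rot=[[0, 0, 0], [0, 0, 0], [0, 0, 0]], delta_pos=[[0, 0, -0.003], [0, 0, -0.003], [0, 0, -0.003]], gripper=[1, 1, 1])

```text
time: 11.93
position: [0.5318, -0.0165, 0.0741]
tool_rot: [0.821, 0.57, 0.0, 0.0]
ft_force: [-0.5, 0.2, 2.8]
grip_width: 0.0003
grip_force: 1.6
```

Emit:
arm_command(delta_rot=[[0, 0, 0], [0, 0, 0], [0, 0, 0]], delta_pos=[[0, 0, -0.003], [0, 0, -0.003], [0, 0, -0.003]], gripper=[1, 1, 1])

```text
time: 12.18
position: [0.5318, -0.0165, 0.077]
tool_rot: [0.821, 0.57, 0.0, 0.0]
ft_force: [0.6, -0.6, 1.4]
grip_width: 0.0006
grip_force: 0.8
```

The force profile shows a hard stop at about 0.071 and a spring of 1.4 to 4 N over the 6 mm above it. So the button went right down, with a z reading offset of about 4 mm. Retracting now.

Emit:
arm_command(delta_rot=[[0, 0, 0], [0, 0, 0], [0, 0, 0], [0, 0, 0], [0, 0, 0], [0, 0, 0], [0, 0, 0]], delta_pos=[[0, 0, -0.005], [0, 0, -0.02], [0, 0, -0.045], [0, 0, -0.07], [0, 0, -0.09], [0, 0, -0.09], [0, 0, -0.09]], gripper=[1, 1, 1, 1, 1, 1, 1])

```text
time: 12.77
position: [0.5318, -0.0163, 0.1679]
tool_rot: [0.821, 0.57, 0.001, 0.001]
ft_force: [-0.0, -0.3, -0.9]
grip_width: 0.0006
grip_force: 0.0
```

Emit:
arm_command(delta_rot=[[0, 0, 0], [0, 0, 0], [0, 0, 0], [0, 0, 0], [0, 0, 0], [0, 0, 0], [0, 0, 0], [0, 0, 0], [0, 0, 0]], delta_pos=[[-0.015, 0.003, 0], [-0.045, 0.008, 0], [-0.08, 0.014, 0], [-0.115, 0.02, 0], [-0.15, 0.027, 0], [-0.175, 0.031, 0], [-0.183, 0.033, 0], [-0.183, 0.033, 0], [-0.183, 0.033, 0]], gripper=[1, 1, 1, 1, 1, 1, 1, 1, 1])

```text
time: 13.52
position: [0.4976, -0.1985, 0.1658]
tool_rot: [0.822, 0.57, -0.0, -0.002]
ft_force: [0.9, 0.0, 0.1]
grip_width: 0.0005
grip_force: 0.0
```

```bash
python3 -c "
from h import *
import cv2
from rig import viewer
p=np.hstack([viewer.camera('top')['pixels'][170:330,190:390],viewer.camera('scene')['pixels'][190:350,250:450]]);cv2.imwrite('pics/d.png',cv2.resize(p,None,fx=2,fy=2,interpolation=2))
"
```

```text
(no output)
```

View pics/d.png

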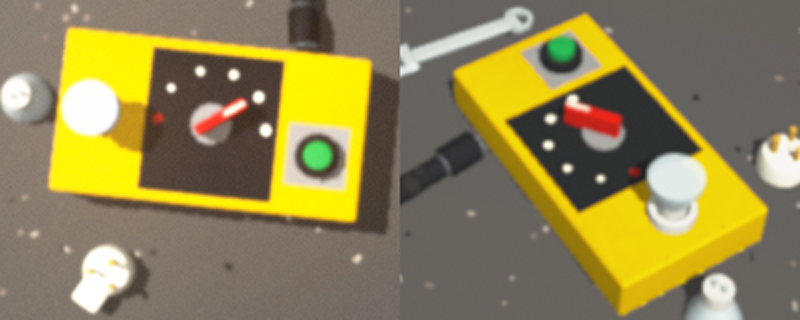

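The pointer rests at the fourth dot (258,97), the button is back up at (317,155), and everything else is in place.

```bash
python3 -c "
from rig import robot
print(robot.hand_in())"
```

```text
the job is handed in; nothing more can be done
None
```

The selector pointer rests on the fourth white dot, the green start button was then pressed right down and came back up, nothing else was moved, and the job was handed in at about 13.6 s.

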